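# Clear down the weighing station

### The arm

A 6-joint arm with a two-finger parallel gripper is mounted at the origin on the work surface. World frame = base frame: x ahead of the robot, y to its left, z up, the work surface at z = 0. Lengths are in m, angles in rad, forces in N, time in s.
With the tool pointing down it reaches from about 0.275 to 0.75 m from the base axis. Payload 10.2 kg.
Tool frame: the origin (TCP) lies on the centre line of the jaws, within the pads' length; the fingertips stand 8 mm ahead of it and the grasp point (between the pads) lies 11 mm behind it; z points along the fingers, y is the line along which they close (so a half turn about z gives the same grasp; the last joint's range is limited). The gripper opens to 85 mm and grips with 20 to 120 N. Pads are 22 mm wide; open, the fingers measure 114 mm over their backs; the gripper's body (76 mm by 85 mm) begins 54 mm behind the grasp point. The pads swing forward as they close: fully open they stand 13 mm farther back than shut.
Start: joints at [1.057, 0.313, 1.498, -0, 1.331, -0.223], TCP at [0.151, 0.503, 0.239] pointing down, gripper open.
Joint ranges: [-2.94, 2.94], [-0.97, 2.17], [0.19, 2.56], [-1.23, 4.37], [0.02, 3.11], [-2.88, 2.88]. Speed limits (rad/s): [2.39, 2.39, 3.01, 3.14, 3.14, 3.14].

### API

Orientations are given as a unit quaternion [x, y, z, w].
In Python, from rig import status, viewer, r gives the robot as it stands.
- The arm moves only by the tool drive_tool, never from a script. Its argument "steps" is one flat list of numbers, 7 for each row, row after row: the closure, from 0 (fully open) to 1 (shut), then the shift along the tool's x, y, z in mm, then the turn, a rotation vector about the tool's x, y, z in rad. A call has 1 to 5 rows; each row is the pose to reach, as a shift and turn from the pose commanded when the call began, along the tool's axes at that moment; what a row does not reach only later rows make up. A row lasts 1/8 s, in which the tool goes at most 62.5 mm and 10.7 degrees, less where a joint would pass 70% of its speed; a pose out of reach is approached as far as the arm can. A call with a gripper value outside its range is refused whole. The fingers move at their own pace and stop on an object; "grip_force" is the grip in N (left out, the last holds). Time passes only in rows, so rows that repeat a pose let the fingers close. It gives the time, the measured TCP pose, the force, the opening and the grip force at its end, in the units of the state.
- status.read_state(): the state, without advancing time (a new reading comes with each control period).
- viewer.capture(name): name is "scene" or "top" or "wrist"; returns a dict with "frame" (420x560x3 uint8, blue, green, red), "fov_y" (degrees; the focal length in pixels is half the picture's height over the tangent of half this angle, whatever the lens; pixels are square), "cx", "cy" (the principal point, pixels), "rvec" (rotation vector, rad) and "tvec" (3), from world to camera coordinates, as OpenCV has them. Camera axes: x right, y down, z forward; pixel columns grow to the right and rows downward; lengths in m; the calibration is good to about 2 mm. A picture is of the moment at which its call begins. There is no depth.
- r.hand_in(): hands the job in; it is judged then, once.
The state is a dict: "t": time; "joint_positions": joint angles; "dq": joint speeds; "effort": joint torques, N m; "ee_pos": TCP position; "ee_rot": TCP orientation; "ft_force": force on the tool from outside, world axes, zero at the start; "wrist_torque": the same for the moment, N m; "opening": opening from 0.0 (shut) to 1.0 (fully open); "grasp_force": force on a finger pad.
Only numpy, scipy, OpenCV 4.12 (cv2) and the standard library are available. Lean on these libraries where they do the work, as an engineer would, in place of code of your own. Each camera call takes 0.05 s, during which the arm holds its last target. There are 200 camera calls.

### The job

Clear down the weighing station: lift the canister off the balance by its handle, and stand it upright on the round cork mat, in the middle, and once it stands there by itself push the spray bottle's cap briefly right down, to spray the bare pan, and let it spring back. Stand every brass weight that is out on the bench upright in the wooden case (at any time) and shut the case's lid on them. Keep the canister upright and do not disturb the wash bottle or the glass beaker.

Things in the scene. Friction and masses are not known exactly. Their poses are not given: they have to be found in the camera images.
- balance: Bench balance, fixed: white box 240 (x) x 190 (y) x 66 mm high with a dark base, display strip on the edge at its -x end. Origin: centre of its underside, on the bench; z up. Carries a round steel pan.
- pan (a point): Centre of the top face of the balance's round steel pan (116 mm across, its top 80 mm above the bench), on which the canister stands at first.
- canister: Loose closed aluminium canister, 0.3 to 0.6 kg: cylinder 84 mm across, shoulder up to 100 mm, white cap 34 mm across up to 114 mm, and over the top a fixed arch handle of 10 mm round steel bar in its y-z plane (uprights at y = +/-40 mm; level top bar along y from -27 to +27 mm). Origin: centre of its underside, z up its axis.
- handle (a point): Middle of the canister's level top handle bar, on the bar's centre line, 165 mm above the canister's origin; 46 mm are free between bar and cap. Pinch it from above, fingers closing along the canister's x.
- mat: Fixed round cork mat, 124 mm across, 5 mm thick, lying on the bench beside the balance. Origin: centre of its underside (its top is 5 mm higher).
- sprayer: Fixed amber spray bottle, 52 mm across, on a round steel foot of 72 mm, near the balance's display end. Origin: centre of the foot's underside. Its sprung white cap (26 mm across) sits on top, with a small nozzle that faces the pan.
- nozzle (a joint): How far the spray bottle's cap is pushed down, in m: 0 up, 0.008 fully down. It springs back; it takes 2 N to start and 6 N to be fully down, straight down.
- nozzle_top (a point): Centre of the top face of the spray cap: 151 mm above the bench when up; it moves down with the cap.
- case: Wooden case for the weights, fixed to the bench: open box 160 (x) x 210 (y) x 60 mm high outside, walls and floor 5 mm, no dividers. Origin: centre of its underside, z up. Its lid is hinged along the rim of its +x side (x = +80 mm, 60 mm high); +x points away to the robot's right.
- lid (a joint): Angle of the case's lid in rad: 0 shut, 1.57 upright, 1.95 the stop, leaning outwards. It starts open at 1.7 to 1.95, sinks to the stop by itself, and once pushed past upright towards the case it falls shut by itself.
- lid_edge (a point): Middle of the lid's free edge (with a flat brass strip), 160 mm from the hinge line, in mid-thickness. The lid is a board 160 x 210 x 8 mm, 0.15 kg. Open, its edge is about 210 to 220 mm above the bench, out beyond the case's +x side.
- wash_bottle: Clear loose wash bottle with a white bent tube, 64 mm across, 200 mm high. A bystander, to be left alone. Origin: centre of its underside.
- beaker: Loose glass beaker with glass rods in it, 72 mm across, 100 mm high (rods to 210 mm). A bystander, to be left alone. Origin: centre of its underside.
- weight1: Loose brass laboratory weight, 200 g: cylinder 32 mm across, 30 mm high, with a small knob 18 mm across on top, 44 mm high in all. Origin: centre of its underside, z up its axis. There are 3 to 5 alike (absent ones read None from the start).
- weight2: Loose brass laboratory weight, 200 g: cylinder 32 mm across, 30 mm high, with a small knob 18 mm across on top, 44 mm high in all. Origin: centre of its underside, z up its axis. There are 3 to 5 alike (absent ones read None from the start).
- weight3: Loose brass laboratory weight, 200 g: cylinder 32 mm across, 30 mm high, with a small knob 18 mm across on top, 44 mm high in all. Origin: centre of its underside, z up its axis. There are 3 to 5 alike (absent ones read None from the start).
- weight4: Loose brass laboratory weight, 200 g: cylinder 32 mm across, 30 mm high, with a small knob 18 mm across on top, 44 mm high in all. Origin: centre of its underside, z up its axis. There are 3 to 5 alike (absent ones read None from the start).
- weight5: Loose brass laboratory weight, 200 g: cylinder 32 mm across, 30 mm high, with a small knob 18 mm across on top, 44 mm high in all. Origin: centre of its underside, z up its axis. There are 3 to 5 alike (absent ones read None from the start).
Mind the look-alikes: they are no part of the job. What is shaped like the sprayer but blue or green is not meant.

How it is judged:
On the way, in this order (a step that is already met when the one before it is completed fails the run):
1. the canister stands upright on the cork mat, within 25 mm of its middle, let go (horizontal distance between canister and mat below 0.025 m and z of canister in the frame of mat below 0.01 m and angle between canister's own z axis and vertical below 0.1 rad and contact force between the fingers and canister below 0.1 N), for 0.3 s.
2. then the spray cap is pushed at least 6 mm down (value of joint nozzle above 0.006 m and horizontal distance between canister and mat below 0.025 m and z of canister in the frame of mat below 0.01 m and angle between canister's own z axis and vertical below 0.1 rad), for 0.05 s.
3. the spray cap is let up again (value of joint nozzle below 0.002 m), for 0.1 s.
At the end, for the whole second after the job is handed in: The canister stands upright (within 0.1 rad) at rest on the cork mat within 25 mm of its middle, the spray cap is up, every weight present stands upright (within 0.3 rad) on the floor of the case, and the lid is shut (under 0.06 rad) (horizontal distance between canister and mat below 0.025 m and z of canister in the frame of mat below 0.01 m and angle between canister's own z axis and vertical below 0.1 rad and linear speed of canister below 0.02 m/s and value of joint nozzle below 0.002 m and value of joint lid below 0.06 rad and x of weight1 in the frame of case between -0.075 and 0.075 m and y of weight1 in the frame of case between -0.1 and 0.1 m and z of weight1 in the frame of case between 0 and 0.02 m and angle between each of weight1, weight2, weight3, weight4, weight5's own z axis and vertical below 0.3 rad and x of weight2 in the frame of case between -0.075 and 0.075 m and y of weight2 in the frame of case between -0.1 and 0.1 m and z of weight2 in the frame of case between 0 and 0.02 m and x of weight3 in the frame of case between -0.075 and 0.075 m and y of weight3 in the frame of case between -0.1 and 0.1 m and z of weight3 in the frame of case between 0 and 0.02 m and x of weight4 in the frame of case between -0.075 and 0.075 m and y of weight4 in the frame of case between -0.1 and 0.1 m and z of weight4 in the frame of case between 0 and 0.02 m and x of weight5 in the frame of case between -0.075 and 0.075 m and y of weight5 in the frame of case between -0.1 and 0.1 m and z of weight5 in the frame of case between 0 and 0.02 m); the robot touches nothing.
It fails at once if the canister is tipped by more than 0.5 rad (angle between canister's own z axis and vertical above 0.5 rad).
It fails at once if the wash bottle is moved by more than 30 mm (distance of wash_bottle from where it was at the start of the episode above 0.03 m).
It fails at once if the beaker is moved by more than 30 mm (distance of beaker from where it was at the start of the episode above 0.03 m).
Of weight1, weight2, weight3, weight4, weight5 only 3 to 5 are there at a start; the rules pass over those that are not, and their reading is None.
At some moment in a run one of weight1, weight2, weight3, weight4, weight5 may be knocked a few centimetres aside while the robot is not near it.
It also fails if it takes over 210 s, if anything falls off the work surface, if the arm or the gripper's body presses on something with over 40 N, if the wrist force passes 120 N, or if a joint passes its speed limit or range.

## Working session

There is one attempt and no reset: what is moved stays moved. The work goes in short steps, Python scripts to look and compute and a tool call to move; the robot and the scene stay as the last step left them, time stands still between calls to the robot, and variables do not carry over. Pictures are saved under pics/ and viewed, at most 16 in all, crops included, and the job is handed in when it is done.

Besides the shell and the picture viewer there is one more tool, called after ">>>" by a JSON object that holds its "name" and its "arguments". drive_tool: Moves the arm, as the interface text tells. Its arguments: {"type":"object","properties":{"steps":{"type":"array","items":{"type":"number"}},"grip_force":{"type":"number"}},"required":["steps"]}

```bash
ls; mkdir -p pics; cat > h.py <<'E'
import numpy as np, cv2
from rig import status, viewer, r
from scipy.spatial.transform import Rotation as R
def cap(n,name=None):
    c=viewer.capture(n)
    if name: cv2.imwrite(f'pics/{name}.png',c['frame'])
    return c
def K(c):
    f=c['frame'].shape[0]/2/np.tan(np.radians(c['fov_y'])/2)
    return np.array([[f,0,c['cx']],[0,f,c['cy']],[0,0,1]])
def ray(c,p):
    M=R.from_rotvec(np.ravel(c['rvec'])).as_matrix(); t=np.ravel(c['tvec'])
    d=M.T@np.linalg.inv(K(c))@np.array([p[0],p[1],1.]); return -M.T@t, d/np.linalg.norm(d)
def onz(c,p,z):
    o,d=ray(c,p); return o+d*(z-o[2])/d[2]
def proj(c,X):
    return cv2.projectPoints(np.array([X],float),np.ravel(c['rvec']),np.ravel(c['tvec']),K(c),None)[0].ravel()
def tri(c1,p1,c2,p2):
    o1,d1=ray(c1,p1);o2,d2=ray(c2,p2)
    s=np.linalg.lstsq(np.stack([d1,-d2],1),o2-o1,rcond=None)[0]
    a,b=o1+s[0]*d1,o2+s[1]*d2; return (a+b)/2,np.linalg.norm(a-b)
def totool(P):
    s=status.read_state(); return R.from_quat(s['ee_rot']).inv().apply(np.array(P)-s['ee_pos'])*1000
E
python3 - <<'E'
from h import *
import pickle
s=status.read_state();print(s)
cs={n:cap(n,n+'0') for n in('scene','top','wrist')}
pickle.dump(cs,open('c0.pkl','wb'))
for n,c in cs.items(): print(n,c['frame'].shape,c['fov_y'],c['cx'],c['cy'],ray(c,(280,210)))
E
```

```text
pics
{'t': 0.0, 'joint_positions': array([ 1.05659505e+00,  3.13431682e-01,  1.49844658e+00,  1.29228431e-05,
        1.33102485e+00, -2.23379465e-01]), 'dq': array([-0.00024661,  0.00146463,  0.00267599, -0.00015991,  0.00104351,
       -0.0009925 ]), 'effort': array([-8.97410100e-04, -4.12267578e+01, -2.59746838e+01, -1.98045395e-04,
        4.12456910e-03,  3.64019940e-06]), 'ee_pos': array([0.15040727, 0.5027261 , 0.23874088]), 'ee_rot': array([ 1.44900501e-01,  9.89446014e-01, -6.08914091e-04, -2.42056300e-04]), 'ft_force': array([-0.84228539, -0.32474332,  0.49948888]), 'wrist_torque': array([ 0.01391557, -0.0271337 ,  0.04137126]), 'grasp_force': 0.0, 'opening': 0.9984326611916277}
scene (420, 560, 3) 48.21316081134201 278.27902667724123 216.6210640168442 (array([ 1.07645324, -0.44342199,  1.0406219 ]), array([-0.48681202,  0.44505271, -0.75162633]))
top (420, 560, 3) 51.22920086054366 277.45463671070667 207.84007582494422 (array([0.43814737, 0.05802544, 1.17913645]), array([ 0.07667939, -0.00202039, -0.99705375]))
wrist (420, 560, 3) 70.1205768648812 277.78745641494424 209.63138153440443 (array([0.08506204, 0.52306227, 0.37371827]), array([ 0.26692625, -0.07238535, -0.96099466]))
```

View pics/scene0.png

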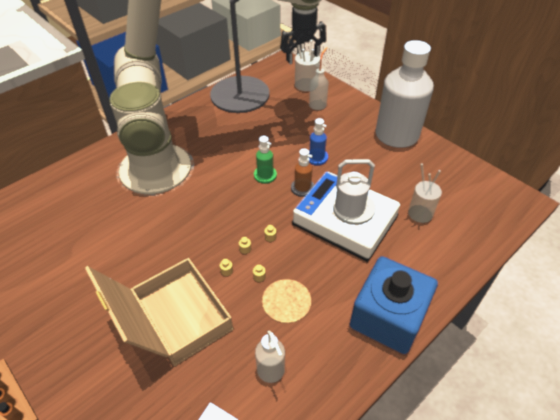

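View pics/top0.png

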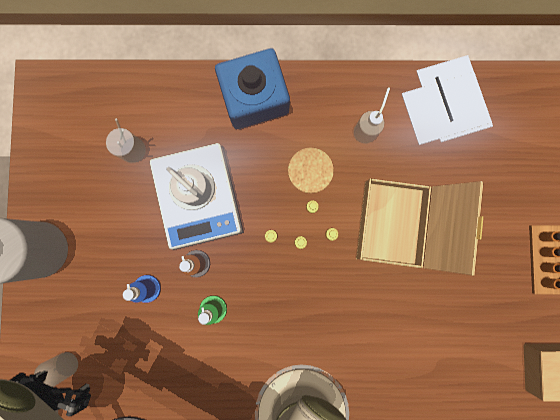

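Scene: four brass weights (top view: 313,207; 271,236; 301,242; 332,234), mat (311,170), canister on balance (190,185), case (395,222), lid open to the right (455,228). 
Sprayer candidates in the top view are amber (190,265), blue (135,292) and green (208,316), and I choose amber. Wash bottle (372,123) and beaker (120,142) are to be left alone.

```bash
python3 - <<'E'
from h import *
import pickle
cs=pickle.load(open('c0.pkl','rb'))
a=cs['scene']['frame'][125:245,240:410];b=cs['top']['frame'][135:335,110:250]
c=cs['top']['frame'][145:285,255:500]
A=cv2.resize(a,None,fx=2.3,fy=2.3,interpolation=3)
B=cv2.resize(b,None,fx=2.9,fy=2.9,interpolation=3);C=cv2.resize(c,None,fx=1.6,fy=1.6,interpolation=3)
im=np.zeros((590,800,3),np.uint8);im[:A.shape[0],:A.shape[1]]=A;im[:B.shape[0],394:394+B.shape[1]]=B[:, :406];im[290:290+C.shape[0],:C.shape[1]]=C
cv2.imwrite('pics/crop1.png',im)
for n in('scene','top'):
    f=cs[n]['frame'];h=cv2.cvtColor(f,cv2.COLOR_BGR2HSV)
    m=cv2.inRange(h,(20,110,120),(35,255,255))
    N,l,st,ce=cv2.connectedComponentsWithStats(m)
    print(n,[(ce[i].round(1).tolist(),int(st[i][4]),h[int(ce[i][1]),int(ce[i][0])].tolist()) for i in range(1,N) if st[i][4]>15])
    print(h[170,311] if n=='top' else h[300,288])
E
```

```text
scene [([269.8, 230.4], 94, [21, 136, 195]), ([244.4, 242.6], 99, [21, 135, 198]), ([225.5, 264.7], 103, [25, 128, 221]), ([258.6, 270.6], 106, [23, 131, 213]), ([101.0, 299.1], 52, [24, 128, 240])]
[ 21 108 244]
top [([312.9, 205.7], 54, [31, 104, 226]), ([481.1, 227.3], 38, [24, 124, 234]), ([332.3, 233.6], 55, [31, 103, 226]), ([271.8, 239.9], 17, [30, 99, 225]), ([301.7, 241.4], 52, [31, 103, 226])]
[ 18 110 220]
```

View pics/crop1.png

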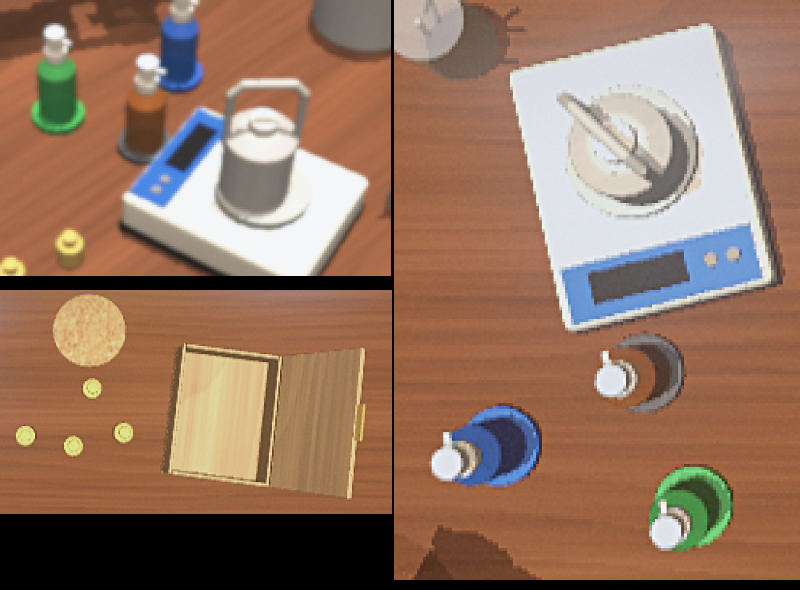

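```bash
python3 - <<'E'
from h import *
import pickle
cs=pickle.load(open('c0.pkl','rb'));s,t=cs['scene'],cs['top']
tp=lambda x,y:((x-394)/2.9+110,y/2.9+135)
sp=lambda x,y:(x/2.3+240,y/2.3+125)
tt=lambda x,y:(x/1.6+255,(y-290)/1.6+145)
def T(n,a,b): X,e=tri(t,a,s,b);print(n,X.round(4),'err',round(e,4))
T('cap',tp(610,378),sp(147,60))
L,Rr=tp(565,97),tp(655,176)
for a,b in((sp(230,87),sp(304,86)),(sp(304,86),sp(230,87))): T('barL',L,a);T('barR',Rr,b)
W=[((312.9,205.7),(258.6,270.6)),((332.3,233.6),(225.5,264.7)),((271.0,236.5),(269.8,230.4)),((301.5,241.8),(244.4,242.6))]
for a,b in W:T('w',a,b);print('  at.03',onz(t,a,.035).round(3))
T('lidedge',(481.1,227.3),(101,299.1))
h=cv2.cvtColor(t['frame'],cv2.COLOR_BGR2HSV)
# mat
def cen(c,box):
    x0,y0,x1,y1=box;f=cv2.cvtColor(c['frame'],cv2.COLOR_BGR2HSV);m=np.zeros(f.shape[:2],np.uint8)
    m[y0:y1,x0:x1]=cv2.inRange(f,(12,50,190),(30,200,255))[y0:y1,x0:x1]
    k=max(cv2.findContours(m,0,1)[0],key=cv2.contourArea);return cv2.fitEllipse(cv2.convexHull(k))
a=cen(t,(280,140,345,197));b=cen(s,(255,275,320,325));print(a,b);T('mat',a[0],b[0]);print(onz(t,a[0],.005))
for n,p in (('nw',(184,346)),('ne',(279,358)),('sw',(168,472)),('se',(267,485))): print('case',n,tt(*p),onz(t,tt(*p),.06).round(3))
for n,p in(('a',(512,73)),('b',(711,25)),('c',(774,281)),('d',(568,330))): print('bal',n,onz(t,tp(*p),.066).round(3))
print('beaker',onz(t,(121,143),.1),'wash',onz(t,(371,124),.12))
print('wbase scene',onz(s,(270,375),.03))
E
```

```text
cap [0.3876 0.2776 0.1568] err 0.0019
barL [0.5738 0.2612 0.2639] err 0.0709
barR [0.5739 0.2605 0.245 ] err 0.0922
barL [0.6003 0.2979 0.2449] err 0.0045
barR [0.5449 0.2336 0.2456] err 0.015
w [ 0.5387 -0.0295  0.0348] err 0.0026
  at.03 [ 0.538 -0.03   0.035]
w [ 0.4659 -0.08    0.0339] err 0.0026
  at.03 [ 0.465 -0.081  0.035]
w [0.4581 0.0805 0.0326] err 0.0041
  at.03 [0.457 0.079 0.035]
w [0.4446 0.001  0.0355] err 0.004
  at.03 [ 0.443 -0.001  0.035]
lidedge [ 0.4763 -0.382   0.2225] err 0.0011
((310.3606872558594, 169.77267456054688), (44.71514129638672, 45.090972900390625), 101.02732849121094) ((286.18865966796875, 300.2763977050781), (43.83642578125, 50.151329040527344), 90.71668243408203)
mat [ 0.6384 -0.0253  0.0064] err 0.0018
[ 0.63809521 -0.02607678  0.005     ]
case nw (370.0, 180.0) [ 0.603 -0.176  0.06 ]
case ne (429.375, 187.5) [ 0.584 -0.328  0.06 ]
case sw (360.0, 258.75) [ 0.401 -0.148  0.06 ]
case se (421.875, 266.875) [ 0.381 -0.304  0.06 ]
bal a [0.651 0.389 0.066]
bal b [0.695 0.213 0.066]
bal c [0.468 0.154 0.066]
bal d [0.424 0.334 0.066]
beaker [0.68760058 0.45494505 0.1       ] wash [ 0.73309572 -0.16727705  0.12      ]
wbase scene [ 0.76128634 -0.18850437  0.03      ]
```

>>> {"name": "drive_tool", "arguments": {"steps": [0,-90,-20,-80,0,0,0.187,0,-150,-35,-125,0,0,0.374,0,-210,-50,-130,0,0,0.56,0,-270,-60,-130,0,0,0.74,0,-330,-75,-130,0,0,0.92]}}

```text
t: 0.78
ee_pos: [0.3934, 0.3655, 0.3635]
ee_rot: [0.571, 0.821, 0.0, 0.0]
ft_force: [0.4, 1.1, -0.2]
opening: 1.002
grasp_force: 0.0
```

```bash
cat >> h.py <<'E'
def go(P,yaw):
    "tool shift (mm) and z turn to TCP at P, tool y axis heading yaw (deg)"
    s=status.read_state();A=R.from_quat(s['ee_rot']).as_matrix()
    t=np.radians(yaw);y=np.array([np.cos(t),np.sin(t),0]);z=np.array([0,0,-1.]);B=np.stack([np.cross(y,z),y,z],1)
    print('t',round(s['t'],2),'pos',s['ee_pos'].round(4),'f',s['ft_force'].round(1),'op',round(s['opening'],2),'gf',s['grasp_force'].round(1),'q',s['joint_positions'].round(2))
    print('shift',(A.T@(np.array(P)-s['ee_pos'])*1000).round(1),'turn',R.from_matrix(A.T@B).as_rotvec().round(3))
E
python3 -c "
from h import *
go((.573,.266,.37),-40.5)"
```

```text
Traceback (most recent call last):
  File "h.py", line 28, in go
    print('t',round(s['t'],2),'pos',s['ee_pos'].round(4),'f',s['ft_force'].round(1),'op',round(s['opening'],2),'gf',s['grasp_force'].round(1),'q',s['joint_positions'].round(2))
                                                                                                                    ^^^^^^^^^^^^^^^^^^^^^^
AttributeError: 'float' object has no attribute 'round'
```

```bash
sed -i "s/s\['grasp_force'\].round(1)/round(s['grasp_force'],1)/" h.py
python3 -c "
from h import *
go((.573,.266,.36),-40.5)"
```

```text
t 0.78 pos [0.3934 0.3655 0.3635] f [ 0.4  1.1 -0.2] op 1.0 gf 0.0 q [0.53 0.29 1.21 0.   1.64 0.18]
shift [-155.6  133.9    3.5] turn [ 1.000e-03 -1.000e-03  1.061e+00]
```

>>> {"name": "drive_tool", "arguments": {"steps": [0,-50,43,0,0,0,0.187,0,-95,82,0,0,0,0.374,0,-138,118,0,0,0,0.56,0,-156,134,0,0,0,0.74,0,-156,134,0,0,0,0.92]}}

```text
t: 1.4
ee_pos: [0.5737, 0.2664, 0.3613]
ee_rot: [0.877, 0.48, -0.001, -0.0]
ft_force: [-0.9, 0.7, -0.6]
opening: 1.002
grasp_force: 0.0
```

>>> {"name": "drive_tool", "arguments": {"steps": [0,0,0,0,0,0,0.14,0,0,0,0,0,0,0.14,0,0,0,0,0,0,0.14]}}

```text
t: 1.78
ee_pos: [0.5722, 0.2679, 0.3626]
ee_rot: [0.906, 0.423, -0.0, -0.0]
ft_force: [-0.3, 1.2, -0.3]
opening: 1.0
grasp_force: 0.0
```

```bash
python3 -c "
from h import *
import pickle
c=cap('wrist','w1');pickle.dump(c,open('w1.pkl','wb'))
go((.573,.266,.36),-40.5)
print(proj(c,(.573,.266,.245)), ray(c,(280,210)))"
```

```text
t 1.82 pos [0.5722 0.2679 0.3627] f [ 0.1 -0.2 -0.2] op 1.0 gf 0.0 q [0.25 0.53 0.86 0.   1.75 0.95]
shift [-0.9  1.9  2.7] turn [-0.     0.     0.009]
[278.75780721 209.32724493] (array([0.61827471, 0.32151512, 0.49754176]), array([-0.17067319, -0.21579967, -0.96140583]))
```

View pics/w1.png

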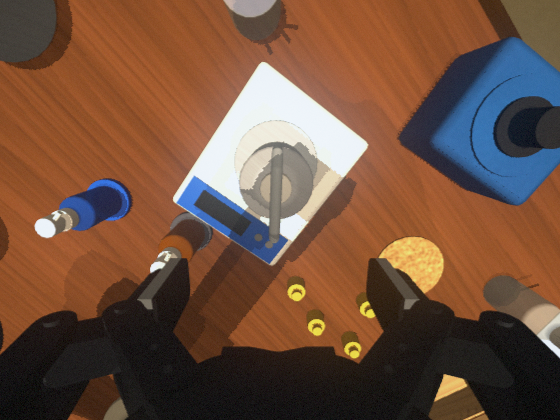

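The wrist view shows the handle bar running from about (278,148) to (274,243), nearly aligned with the tool's x axis. The weights, mat and amber cap (163,262) are also visible.

```bash
python3 -c "
from h import *
import pickle
c=pickle.load(open('w1.pkl','rb'));t=pickle.load(open('c0.pkl','rb'))['top']
for p in((278,148),(274,243),(276,196)): print(onz(c,p,.245).round(4))
tp=lambda x,y:((x-394)/2.9+110,y/2.9+135)
print(tri(c,(278,148),t,tp(565,97)),tri(c,(274,243),t,tp(655,176)))
print(tri(c,(162,262),t,tp(610,378)))
"
```

```text
[0.6064 0.3069 0.245 ]
[0.5494 0.2444 0.245 ]
[0.5789 0.2767 0.245 ]
(array([0.60475522, 0.30494793, 0.21021615]), np.float64(3.0109170283498222e-05)) (array([0.54218512, 0.23432662, 0.21468164]), np.float64(0.0027881356775181195))
(array([0.38505488, 0.28387735, 0.12909165]), np.float64(0.002461853104821368))
```

```bash
python3 -c "
from h import *
go((.578,.275,.236),-42.4)"
```

```text
t 1.82 pos [0.5722 0.2679 0.3627] f [ 0.1 -0.2 -0.2] op 1.0 gf 0.0 q [0.25 0.53 0.86 0.   1.75 0.95]
shift [ 9.200e+00 -1.000e-01  1.267e+02] turn [-0.     0.     0.042]
```

>>> {"name": "drive_tool", "arguments": {"steps": [0,9,0,45,0,0,0.04,0,9,0,90,0,0,0.04,0,9,0,127,0,0,0.04,0,9,0,127,0,0,0.04]}}

```text
t: 2.33
ee_pos: [0.5771, 0.2745, 0.2335]
ee_rot: [0.915, 0.404, -0.003, -0.0]
ft_force: [0.7, -0.4, 0.8]
opening: 1.001
grasp_force: 0.0
```

>>> {"name": "drive_tool", "arguments": {"steps": [0.6,0,0,0,0,0,0,0.8,0,0,0,0,0,0,1,0,0,0,0,0,0,1,0,0,0,0,0,0,1,0,0,0,0,0,0], "grip_force": 60}}

```text
t: 2.95
ee_pos: [0.5781, 0.2749, 0.2363]
ee_rot: [0.915, 0.404, 0.0, -0.0]
ft_force: [-0.9, 0.5, 2.6]
opening: 0.091
grasp_force: 58.5
```

```bash
python3 -c "
from h import *
go((.578,.275,.30),-42.4)
cap('wrist','w2')"
```

```text
t 2.95 pos [0.5781 0.2749 0.2363] f [-0.9  0.5  2.6] op 0.09 gf 58.5 q [0.26 0.58 1.11 0.   1.45 1.  ]
shift [  0.1  -0.1 -63.7] turn [ 0.    -0.001  0.   ]
```

>>> {"name": "drive_tool", "arguments": {"steps": [1,0,0,-12,0,0,0,1,0,0,-30,0,0,0,1,0,0,-55,0,0,0,1,0,0,-70,0,0,0,1,0,0,-75,0,0,0]}}

```text
t: 3.62
ee_pos: [0.5782, 0.2747, 0.3114]
ee_rot: [0.915, 0.404, 0.0, 0.0]
ft_force: [-0.1, 0.3, -3.8]
opening: 0.089
grasp_force: 58.6
```

>>> {"name": "drive_tool", "arguments": {"steps": [1,-10,14,0,0,0,0,1,-27,37,0,0,0,0,1,-50,68,0,0,0,0,1,-74,100,0,0,0,0,1,-98,133,0,0,0,0]}}

```text
t: 4.25
ee_pos: [0.6101, 0.1103, 0.3098]
ee_rot: [0.915, 0.403, -0.001, -0.0]
ft_force: [1.0, -0.3, -3.7]
opening: 0.092
grasp_force: 58.5
```

>>> {"name": "drive_tool", "arguments": {"steps": [1,-22,30,0,0,0,0,1,-44,60,0,0,0,0,1,-64,87,0,0,0,0,1,-78,106,0,0,0,0,1,-84,114,0,0,0,0]}}

```text
t: 4.88
ee_pos: [0.6377, -0.0277, 0.3101]
ee_rot: [0.915, 0.403, -0.0, -0.0]
ft_force: [1.2, 1.1, -2.9]
opening: 0.095
grasp_force: 58.5
```

```bash
python3 -c "
from h import *
go((.638,-.0255,.165),-42.4)
a=cap('wrist','w3')['frame'];b=cap('scene')['frame'];cv2.imwrite('pics/m3.png',np.hstack([cv2.resize(a,None,fx=.7,fy=.7),cv2.resize(b[130:424,150:550],(400,290))[:294] if 0 else cv2.resize(b[100:394,150:550],(400,294))]))"
```

```text
t 4.88 pos [ 0.6377 -0.0277  0.3101] f [ 1.2  1.1 -2.9] op 0.09 gf 58.5 q [-0.23  0.55  0.97 -0.    1.62  0.51]
shift [  2.   -1.1 145.1] turn [-0.001  0.001 -0.001]
```

View pics/m3.png

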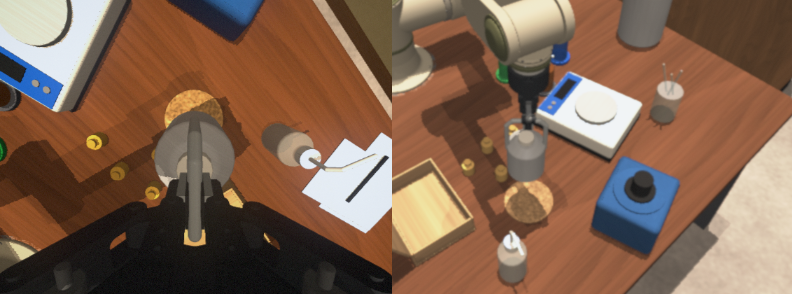

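```bash
python3 -c "
from h import *
c=cap('wrist')
for X in ((.6377,-.0277,.25),(.638,-.0255,.005)): print(proj(c,X))
print(onz(c,(277.5,209),.25), onz(c,(277.5,209),.24))"
```

```text
[277.3615511  231.54795673]
[276.76110863 173.33336636]
[ 0.64873069 -0.01578331  0.25      ] [ 0.64681572 -0.01786064  0.24      ]
```

```bash
python3 -c "
from h import *
f=cv2.imread('pics/w3.png');cv2.imwrite('pics/w3c.png',cv2.resize(f[100:360,180:380],None,fx=2.3,fy=2.3,interpolation=3))"
```

```text
(no output)
```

View pics/w3c.png

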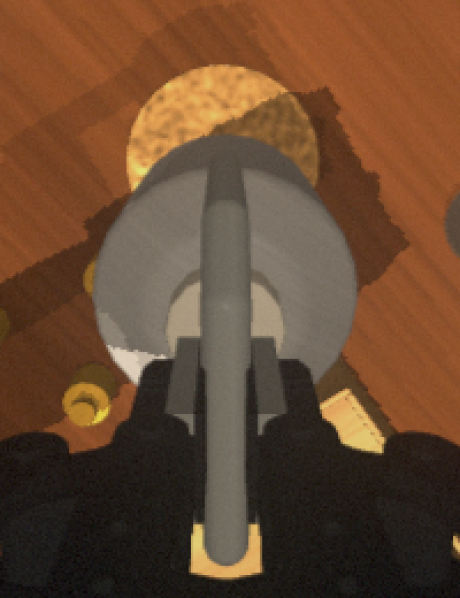

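>>> {"name": "drive_tool", "arguments": {"steps": [1,-1,-1,30,0,0,0,1,-1,-1,65,0,0,0,1,-1,-1,100,0,0,0,1,-1,-1,128,0,0,0,1,-1,-1,140,0,0,0]}}

```text
t: 5.65
ee_pos: [0.6357, -0.025, 0.1694]
ee_rot: [0.915, 0.404, -0.001, -0.001]
ft_force: [0.4, 0.2, -3.0]
opening: 0.092
grasp_force: 58.5
```

>>> {"name": "drive_tool", "arguments": {"steps": [1,0,0,3,0,0,0,1,0,0,6,0,0,0,1,0,0,8.5,0,0,0,1,0,0,8.5,0,0,0]}}

```text
t: 6.15
ee_pos: [0.6364, -0.0263, 0.1625]
ee_rot: [0.915, 0.404, 0.0, 0.0]
ft_force: [0.2, 0.8, -3.8]
opening: 0.091
grasp_force: 58.5
```

>>> {"name": "drive_tool", "arguments": {"steps": [1,0,0,1,0,0,0,1,0,0,2,0,0,0,1,0,0,2,0,0,0]}}

```text
t: 6.52
ee_pos: [0.6366, -0.0262, 0.1612]
ee_rot: [0.915, 0.404, 0.001, 0.0]
ft_force: [-0.9, 2.2, 3.1]
opening: 0.092
grasp_force: 59.2
```

Contact made (force +3.1 N, so it is standing). Opening and retracting upward.

>>> {"name": "drive_tool", "arguments": {"steps": [0.6,0,0,0,0,0,0,0.3,0,0,0,0,0,0,0,0,0,0,0,0,0,0,0,0,0,0,0,0,0,0,0,0,0,0,0]}}

```text
t: 7.15
ee_pos: [0.6363, -0.0263, 0.1603]
ee_rot: [0.915, 0.404, -0.0, 0.0]
ft_force: [-0.4, -0.1, -1.0]
opening: 0.999
grasp_force: 0.0
```

>>> {"name": "drive_tool", "arguments": {"steps": [0,0,0,-20,0,0,0,0,0,0,-60,0,0,0,0,0,0,-115,0,0,0,0,0,0,-160,0,0,0,0,0,0,-160,0,0,0]}}

```text
t: 7.78
ee_pos: [0.637, -0.0264, 0.3242]
ee_rot: [0.915, 0.404, 0.003, 0.002]
ft_force: [0.7, 0.2, -0.7]
opening: 0.999
grasp_force: 0.0
```

```bash
python3 -c "
from h import *
import pickle
go((.386,.279,.26),-42.4)
cs={n:cap(n) for n in('wrist','top','scene')};pickle.dump(cs,open('c4.pkl','wb'))
a=cs['wrist']['frame'];b=cs['top']['frame'];cv2.imwrite('pics/m4.png',np.hstack([cv2.resize(a,None,fx=.7,fy=.7),b[100:394,100:500]]))"
```

```text
t 7.78 pos [ 0.637  -0.0264  0.3242] f [ 0.7  0.2 -0.7] op 1.0 gf 0.0 q [-0.22  0.54  0.95 -0.    1.65  0.52]
shift [  56.1 -391.7   61.9] turn [ 0.006 -0.004  0.   ]
```

View pics/m4.png

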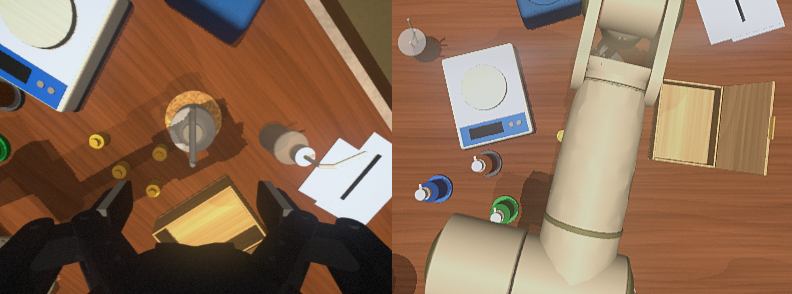

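The canister stands on the mat (wrist view 190,133) and the pan is bare. Moving to above the amber sprayer for a closer look.

>>> {"name": "drive_tool", "arguments": {"steps": [0,8,-56,0,0,0,0,0,16,-112,0,0,0,0,0,24,-168,0,0,0,0,0,32,-224,0,0,0,0,0,40,-280,0,0,0,0]}}

```text
t: 8.55
ee_pos: [0.4547, 0.1932, 0.3189]
ee_rot: [0.915, 0.403, -0.001, -0.0]
ft_force: [0.5, -0.4, -1.0]
opening: 1.0
grasp_force: 0.0
```

>>> {"name": "drive_tool", "arguments": {"steps": [0,8,-56,20,0,0,0,0,16,-112,40,0,0,0,0,16,-112,40,0,0,0]}}

```text
t: 8.93
ee_pos: [0.3816, 0.2811, 0.278]
ee_rot: [0.914, 0.406, -0.002, -0.0]
ft_force: [0.2, -1.0, 0.1]
opening: 0.998
grasp_force: 0.0
```

```bash
python3 -c "
from h import *
import pickle
cs=pickle.load(open('c4.pkl','rb'));c0=pickle.load(open('c0.pkl','rb'))
c=cap('wrist','w5')
def white(f,box):
    x0,y0,x1,y1=box;h=cv2.cvtColor(f,cv2.COLOR_BGR2HSV);m=np.zeros(h.shape[:2],np.uint8);m[y0:y1,x0:x1]=cv2.inRange(h,(0,0,150),(180,70,255))[y0:y1,x0:x1]
    k=max(cv2.findContours(m,0,1)[0],key=cv2.contourArea);print(cv2.boundingRect(k),cv2.minEnclosingCircle(k))
p=proj(c,(.387,.279,.151));print(p)
cv2.imwrite('pics/w5c.png',cv2.resize(c['frame'][110:310,180:380],None,fx=2,fy=2,interpolation=3))
tp=lambda x,y:((x-394)/2.9+110,y/2.9+135)
sp=lambda x,y:(x/2.3+240,y/2.3+125)
print(onz(c0['top'],tp(610,379),.151),onz(c0['scene'],sp(147,62),.151))
pickle.dump(c,open('w5.pkl','wb'));go((.387,.279,.26),-42.4)"
```

```text
[283.08882486 202.78832509]
[0.38593383 0.27805449 0.151     ] [0.38623408 0.28055409 0.151     ]
t 8.97 pos [0.3833 0.28   0.2789] f [-0.5  0.   0.3] op 1.0 gf 0.0 q [ 0.38  0.17  1.57 -0.    1.4   1.12]
shift [ 1.8  3.5 18.9] turn [-0.001  0.003  0.003]
```

View pics/w5c.png

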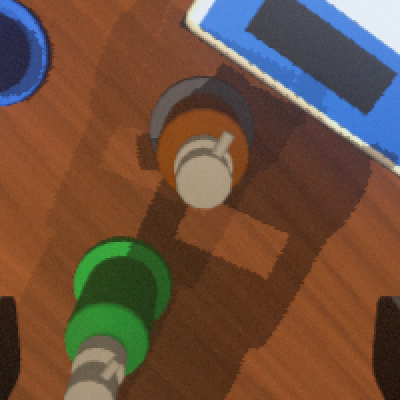

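Cap top is at wrist pixel (281,200), the amber one, with green at (225,300) below it. It agrees with the estimate of (0.387, 0.280). Closing the jaws and descending.

>>> {"name": "drive_tool", "arguments": {"steps": [1,3,3,10,0,0,0,1,3,3,40,0,0,0,1,3,3,70,0,0,0,1,3,3,95,0,0,0,1,3,3,108,0,0,0], "grip_force": 25}}

```text
t: 9.6
ee_pos: [0.3893, 0.2785, 0.1707]
ee_rot: [0.915, 0.403, -0.001, 0.0]
ft_force: [0.0, 0.3, 0.3]
opening: -0.001
grasp_force: 0.0
```

>>> {"name": "drive_tool", "arguments": {"steps": [1,0,0,0,0,0,0,1,0,0,0,0,0,0]}}

```text
t: 9.85
ee_pos: [0.3895, 0.2795, 0.1731]
ee_rot: [0.915, 0.403, 0.001, 0.0]
ft_force: [1.2, 0.1, -0.5]
opening: 0.001
grasp_force: 0.0
```

>>> {"name": "drive_tool", "arguments": {"steps": [1,-2,1,8,0,0,0,1,-2,1,14,0,0,0,1,-2,1,18,0,0,0,1,-2,1,21.5,0,0,0,1,-2,1,21.5,0,0,0]}}

```text
t: 10.48
ee_pos: [0.3882, 0.2773, 0.1511]
ee_rot: [0.915, 0.404, -0.0, 0.0]
ft_force: [-1.8, -2.3, 5.6]
opening: -0.0
grasp_force: 2.9
```

>>> {"name": "drive_tool", "arguments": {"steps": [1,0,0,1,0,0,0,1,0,0,1.5,0,0,0,1,0,0,1.5,0,0,0]}}

```text
t: 10.85
ee_pos: [0.3883, 0.2774, 0.1508]
ee_rot: [0.915, 0.404, 0.0, 0.0]
ft_force: [-5.8, -5.7, 19.2]
opening: -0.002
grasp_force: 9.6
```

>>> {"name": "drive_tool", "arguments": {"steps": [1,0,0,-15,0,0,0,1,0,0,-40,0,0,0,1,0,0,-80,0,0,0,0,0,0,-120,0,0,0,0,0,0,-120,0,0,0]}}

```text
t: 11.48
ee_pos: [0.3891, 0.2779, 0.2718]
ee_rot: [0.915, 0.404, 0.003, 0.0]
ft_force: [-0.8, -0.4, -1.0]
opening: 0.416
grasp_force: 0.0
```

```bash
python3 -c "
from h import *
import pickle
cs={n:cap(n) for n in('top','scene')};pickle.dump(cs,open('c6.pkl','wb'))
for n in cs:
    f=cs[n]['frame'];h=cv2.cvtColor(f,cv2.COLOR_BGR2HSV)
    m=cv2.inRange(h,(20,85,120),(36,255,255))
    N,l,st,ce=cv2.connectedComponentsWithStats(m)
    print(n,[(ce[i].round(1).tolist(),int(st[i][4])) for i in range(1,N) if 300>st[i][4]>10])
cv2.imwrite('pics/m6.png',np.hstack([cs['top']['frame'][110:410,120:520],cs['scene']['frame'][110:410,150:550]]))
go((.457,.079,.2),82.8)"
```

```text
top [([495.1, 3.9], 16), ([504.8, 5.0], 12), ([524.5, 8.7], 23), ([294.4, 161.6], 17), ([290.8, 168.5], 26), ([330.7, 176.0], 19), ([383.0, 181.0], 26), ([297.1, 184.2], 16), ([324.2, 184.5], 23), ([394.3, 182.5], 13), ([406.0, 183.9], 25), ([480.3, 194.5], 41), ([370.3, 190.4], 18), ([421.0, 186.0], 25), ([305.8, 188.3], 21), ([403.0, 213.9], 106), ([411.9, 210.5], 179), ([368.1, 200.8], 12), ([312.2, 206.2], 119), ([414.2, 239.7], 135), ([481.1, 227.5], 35), ([331.7, 233.8], 121), ([270.5, 235.7], 122), ([475.9, 238.7], 13), ([300.4, 242.1], 122), ([475.1, 249.5], 15), ([473.4, 265.1], 31), ([414.9, 265.6], 16), ([548.7, 397.4], 26)]
scene [([269.9, 230.4], 95), ([244.4, 242.5], 103), ([225.5, 264.6], 110), ([258.7, 270.4], 117), ([96.2, 287.2], 122), ([264.3, 297.8], 20), ([187.8, 305.0], 12), ([266.2, 309.5], 17), ([117.5, 325.4], 82)]
t 11.57 pos [0.388  0.2774 0.2687] f [0.5 0.7 0.1] op 0.59 gf 0.0 q [0.37 0.19 1.58 0.   1.37 1.11]
shift [-100.   184.8   68.7] turn [-1.000e-03 -0.000e+00 -2.185e+00]
```

View pics/m6.png

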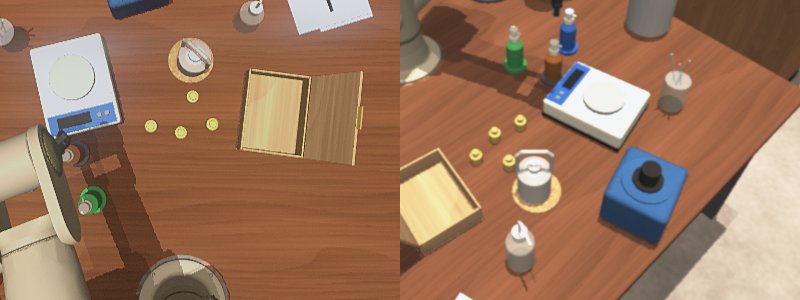

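The cap was pushed to its stop (19 N) and the canister stands on the mat. Four weights are still in place, so I'll collect them now, starting with A (0.458, 0.080).

>>> {"name": "drive_tool", "arguments": {"steps": [0.3,-25,46,0,0,0,0.187,0.3,-50,92,10,0,0,0.374,0.3,-75,138,20,0,0,0.56,0.3,-98,184,50,0,0,0.74,0.3,-98,184,90,0,0,0.92]}}

```text
t: 12.2
ee_pos: [0.4586, 0.0783, 0.1774]
ee_rot: [0.999, -0.05, -0.0, 0.0]
ft_force: [-0.4, -0.2, -0.6]
opening: 0.701
grasp_force: 0.0
```

```bash
python3 -c "
from h import *
go((.458,.080,.010),-97.2)"
```

```text
t 12.2 pos [0.4586 0.0783 0.1774] f [-0.4 -0.2 -0.6] op 0.7 gf 0.0 q [-0.08  0.24  1.76 -0.    1.14  1.59]
shift [ -0.6  -1.7 167.4] turn [0.    0.001 0.026]
```

>>> {"name": "drive_tool", "arguments": {"steps": [0.3,0,-2,60,0,0,0.026,0.3,0,-2,115,0,0,0.026,0.3,0,-2,150,0,0,0.026,0.3,0,-2,167,0,0,0.026,0.3,0,-2,167,0,0,0.026]}}

```text
t: 12.82
ee_pos: [0.4566, 0.0831, 0.0105]
ee_rot: [0.998, -0.058, -0.002, -0.0]
ft_force: [0.7, 0.5, -0.1]
opening: 0.701
grasp_force: 0.0
```

>>> {"name": "drive_tool", "arguments": {"steps": [1,0,0,0,0,0,0,1,0,0,0,0,0,0,1,0,0,0,0,0,0,1,0,0,0,0,0,0], "grip_force": 40}}

```text
t: 13.32
ee_pos: [0.4585, 0.083, 0.0131]
ee_rot: [0.998, -0.058, 0.001, 0.0]
ft_force: [-1.6, -0.5, 6.7]
opening: 0.356
grasp_force: 40.3
```

```bash
python3 -c "
from h import *
go((.5495,-.231,.14),-97.2)"
```

```text
t 13.32 pos [0.4585 0.083  0.0131] f [-1.6 -0.5  6.7] op 0.36 gf 40.3 q [-0.07  0.51  1.9  -0.    0.73  1.61]
shift [ 126.6  301.5 -126.8] turn [-0.    -0.001  0.011]
```

>>> {"name": "drive_tool", "arguments": {"steps": [1,0,0,-50,0,0,0,1,0,0,-110,0,0,0,1,15,50,-127,0,0,0,1,38,105,-127,0,0,0,1,62,160,-127,0,0,0]}}

```text
t: 13.95
ee_pos: [0.5016, -0.0848, 0.1398]
ee_rot: [0.998, -0.057, 0.0, 0.0]
ft_force: [0.1, 0.6, -2.2]
opening: 0.359
grasp_force: 40.8
```

>>> {"name": "drive_tool", "arguments": {"steps": [1,25,54,0,0,0,0,1,50,108,0,0,0,0,1,65,141,0,0,0,0,1,65,141,50,0,0,0,1,65,141,90,0,0,0]}}

```text
t: 14.58
ee_pos: [0.5492, -0.2307, 0.0475]
ee_rot: [0.998, -0.058, -0.0, -0.0]
ft_force: [0.5, -0.6, -1.2]
opening: 0.357
grasp_force: 40.8
```

```bash
python3 -c "
from h import *
go((.5495,-.231,.019),-97.2)
c=cap('wrist','w7')
cv2.imwrite('pics/w7s.png',c['frame'])"
```

```text
t 14.57 pos [ 0.5492 -0.2307  0.0475] f [ 0.5 -0.6 -1.2] op 0.36 gf 40.8 q [-0.59  0.67  1.48  0.    0.99  1.09]
shift [ 0.4  0.2 28.5] turn [-0.001  0.001  0.01 ]
```

View pics/w7s.png

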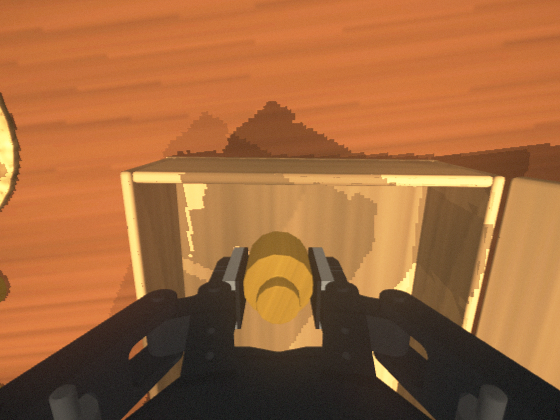

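The weight is held upright between the pads (277,285) inside the case, with clear walls on both sides. Lowering and releasing.

>>> {"name": "drive_tool", "arguments": {"steps": [1,0,0,15,0,0,0,1,0,0,26,0,0,0,1,0,0,28,0,0,0,1,0,0,29,0,0,0]}}

```text
t: 15.12
ee_pos: [0.5502, -0.2308, 0.0211]
ee_rot: [0.998, -0.057, 0.001, 0.0]
ft_force: [-0.0, 0.6, -1.8]
opening: 0.363
grasp_force: 40.8
```

>>> {"name": "drive_tool", "arguments": {"steps": [0.5,0,0,0,0,0,0,0.5,0,0,0,0,0,0,0.4,0,0,-20,0,0,0,0.3,0,0,-70,0,0,0,0.3,0,0,-125,0,0,0]}}

```text
t: 15.75
ee_pos: [0.5495, -0.2305, 0.1468]
ee_rot: [0.998, -0.058, -0.0, -0.0]
ft_force: [0.7, 0.4, -0.1]
opening: 0.698
grasp_force: 0.0
```

```bash
cat >> h.py <<'E'
def weights(show=True):
    "brass blobs on the bench in the top view -> xy"
    c=cap('top');h=cv2.cvtColor(c['frame'],cv2.COLOR_BGR2HSV);m=cv2.inRange(h,(20,85,120),(36,255,255))
    N,l,st,ce=cv2.connectedComponentsWithStats(m)
    print([onz(c,ce[i],.035)[:2].round(4).tolist()+[int(st[i][4])] for i in range(1,N) if 60<st[i][4]<300 and ce[i][0]<355 and ce[i][1]>195])
E
python3 -c "
from h import *
go((.444,.000,.013),-97.2);weights()
c=cap('wrist','w8')"
```

```text
t 15.75 pos [ 0.5495 -0.2305  0.1468] f [ 0.7  0.4 -0.1] op 0.7 gf 0.0 q [-0.59  0.55  1.4  -0.    1.2   1.09]
shift [-131.3 -216.8  133.9] turn [-0.     0.001  0.01 ]
[[0.5364, -0.0285, 118], [0.4647, -0.0791, 119], [0.4426, 0.0021, 122], [0.2658, 0.1707, 104]]
```

>>> {"name": "drive_tool", "arguments": {"steps": [0.3,-36,-49,0,0,0,0,0.3,-72,-98,0,0,0,0,0.3,-102,-139,10,0,0,0,0.3,-102,-139,55,0,0,0,0.3,-102,-139,80,0,0,0]}}

```text
t: 16.48
ee_pos: [0.4637, -0.0801, 0.0639]
ee_rot: [0.998, -0.057, -0.0, -0.0]
ft_force: [-0.1, -1.0, 0.1]
opening: 0.701
grasp_force: 0.0
```

```bash
python3 -c "
from h import *
go((.4655,-.080,.013),-97.2)
c=cap('wrist','w9');h=cv2.cvtColor(c['frame'],cv2.COLOR_BGR2HSV);m=cv2.inRange(h,(18,85,60),(36,255,255));m[:, :190]=0;m[:,370:]=0
k=max(cv2.findContours(m,0,1)[0],key=cv2.contourArea);b=cv2.boundingRect(k);print(b,proj(c,(.4655,-.08,.03)));print(onz(c,(b[0]+b[2]/2,b[1]+b[3]/2),.022))
cw=c['frame'];cv2.imwrite('pics/w9.png',cw)"
```

```text
t 16.48 pos [ 0.4637 -0.0801  0.0639] f [-0.1 -1.   0.1] op 0.7 gf 0.0 q [-0.42  0.43  1.86 -0.    0.86  1.26]
shift [ 1.9 -0.3 50.9] turn [-0.     0.001  0.011]
(249, 206, 52, 60) [278.07800375 243.10764545]
[ 0.46723527 -0.07824653  0.022     ]
```

>>> {"name": "drive_tool", "arguments": {"steps": [0.3,3,-1,35,0,0,0,0.3,3,-1,51,0,0,0,0.3,3,-1,51,0,0,0]}}

```text
t: 16.9
ee_pos: [0.4672, -0.0801, 0.0139]
ee_rot: [0.998, -0.058, -0.001, -0.0]
ft_force: [0.4, -0.1, 0.6]
opening: 0.7
grasp_force: 0.0
```

>>> {"name": "drive_tool", "arguments": {"steps": [1,0,0,0,0,0,0,1,0,0,0,0,0,0,1,0,0,0,0,0,0,1,0,0,-60,0,0,0,1,0,0,-120,0,0,0]}}

```text
t: 17.52
ee_pos: [0.4671, -0.08, 0.1362]
ee_rot: [0.998, -0.058, -0.0, -0.0]
ft_force: [0.9, -1.0, -2.1]
opening: 0.356
grasp_force: 40.8
```

```bash
python3 -c "
from h import *
go((.508,-.226,.021),-97.2)"
```

```text
t 17.52 pos [ 0.4671 -0.08    0.1362] f [ 0.9 -1.  -2.1] op 0.36 gf 40.8 q [-0.42  0.32  1.79 -0.    1.04  1.27]
shift [ 57.5 140.3 115.1] turn [-0.     0.001  0.01 ]
```

>>> {"name": "drive_tool", "arguments": {"steps": [1,22,54,0,0,0,0,1,44,108,0,0,0,0,1,57,140,5,0,0,0,1,57,140,50,0,0,0,1,57,140,95,0,0,0]}}

```text
t: 18.15
ee_pos: [0.5081, -0.2263, 0.0387]
ee_rot: [0.998, -0.058, 0.001, 0.0]
ft_force: [0.3, -0.3, -1.8]
opening: 0.353
grasp_force: 40.8
```

>>> {"name": "drive_tool", "arguments": {"steps": [1,0,0,15,0,0,0,1,0,0,20.5,0,0,0,1,0,0,20.5,0,0,0]}}

```text
t: 18.52
ee_pos: [0.5089, -0.2263, 0.0208]
ee_rot: [0.998, -0.057, 0.001, 0.001]
ft_force: [0.1, -1.1, -2.2]
opening: 0.356
grasp_force: 40.8
```

>>> {"name": "drive_tool", "arguments": {"steps": [0.5,0,0,0,0,0,0,0.5,0,0,0,0,0,0,0.45,0,0,-20,0,0,0,0.3,0,0,-70,0,0,0,0.3,0,0,-125,0,0,0]}}

```text
t: 19.15
ee_pos: [0.5078, -0.2257, 0.1453]
ee_rot: [0.998, -0.058, -0.0, -0.0]
ft_force: [0.7, -0.3, 0.3]
opening: 0.7
grasp_force: 0.0
```

```bash
python3 -c "
from h import *
go((.538,-.0292,.013),-97.2);weights();cap('wrist','w10')"
```

```text
t 19.15 pos [ 0.5078 -0.2257  0.1453] f [ 0.7 -0.3  0.3] op 0.7 gf 0.0 q [-0.63  0.47  1.53  0.    1.14  1.06]
shift [   7.4 -198.6  132.4] turn [-0.    0.    0.01]
[[0.5364, -0.0285, 118], [0.4426, 0.0021, 122], [0.2097, 0.191, 96], [0.0683, 0.2363, 65]]
```

>>> {"name": "drive_tool", "arguments": {"steps": [0.3,-23,-54,0,0,0,0,0.3,-46,-108,0,0,0,0,0.3,-69,-162,0,0,0,0,0.3,-92,-216,20,0,0,0,0.3,-92,-217,78,0,0,0]}}

```text
t: 19.88
ee_pos: [0.4422, 0.0028, 0.0668]
ee_rot: [0.998, -0.055, 0.003, 0.001]
ft_force: [1.2, -1.1, -1.1]
opening: 0.7
grasp_force: 0.0
```

```bash
cat >> h.py <<'E'
def near(X):
    c=cap('wrist');h=cv2.cvtColor(c['frame'],cv2.COLOR_BGR2HSV);m=cv2.inRange(h,(18,85,60),(36,255,255));m[:, :190]=0;m[:,370:]=0
    k=max(cv2.findContours(m,0,1)[0],key=cv2.contourArea);b=cv2.boundingRect(k);X=onz(c,(b[0]+b[2]/2,b[1]+b[3]/2),.022);print(b,X);return X
E
python3 -c "
from h import *
go((.443,.001,.013),-97.2);near(0)"
```

```text
t 19.88 pos [0.4422 0.0028 0.0668] f [ 1.2 -1.1 -1.1] op 0.7 gf 0.0 q [-0.26  0.37  1.94  0.    0.82  1.42]
shift [ 0.7  1.7 53.8] turn [ 0.001 -0.006  0.015]
(283, 37, 61, 69) [ 0.53890332 -0.02742383  0.022     ]
```

>>> {"name": "drive_tool", "arguments": {"steps": [0.3,1,0,35,0,0,0,0.3,1,0,53,0,0,0,0.3,1,0,53,0,0,0]}}

```text
t: 20.3
ee_pos: [0.4423, -0.0, 0.0126]
ee_rot: [0.998, -0.058, -0.001, -0.0]
ft_force: [-0.3, 0.4, 0.3]
opening: 0.696
grasp_force: 0.0
```

>>> {"name": "drive_tool", "arguments": {"steps": [1,0,0,0,0,0,0,1,0,0,0,0,0,0,1,0,0,0,0,0,0,1,0,0,-60,0,0,0,1,0,0,-120,0,0,0]}}

```text
t: 20.92
ee_pos: [0.4422, 0.0003, 0.1348]
ee_rot: [0.998, -0.058, -0.0, -0.0]
ft_force: [1.8, -1.1, -1.7]
opening: 0.359
grasp_force: 41.0
```

```bash
python3 -c "
from h import *
go((.466,-.2205,.021),-97.2)"
```

```text
t 20.93 pos [4.422e-01 3.000e-04 1.348e-01] f [ 1.8 -1.1 -1.7] op 0.36 gf 41.0 q [-0.27  0.25  1.88 -0.    1.01  1.42]
shift [ 49.1 216.6 113.8] turn [-0.     0.001  0.01 ]
```

>>> {"name": "drive_tool", "arguments": {"steps": [1,12,54,0,0,0,0,1,24,108,0,0,0,0,1,37,162,0,0,0,0,1,49,216,3,0,0,0,1,49,217,50,0,0,0]}}

```text
t: 21.55
ee_pos: [0.4679, -0.2256, 0.085]
ee_rot: [0.998, -0.059, 0.003, 0.003]
ft_force: [0.0, 0.4, -3.1]
opening: 0.357
grasp_force: 41.0
```

>>> {"name": "drive_tool", "arguments": {"steps": [1,0,0,40,0,0,0,1,0,0,58,0,0,0,1,0,0,64.5,0,0,0,1,0,0,64.5,0,0,0]}}

```text
t: 22.05
ee_pos: [0.4667, -0.2212, 0.0195]
ee_rot: [0.998, -0.057, 0.001, 0.0]
ft_force: [0.4, -1.0, -1.2]
opening: 0.357
grasp_force: 41.0
```

>>> {"name": "drive_tool", "arguments": {"steps": [0.5,0,0,0,0,0,0,0.5,0,0,0,0,0,0,0.45,0,0,-20,0,0,0,0.3,0,0,-70,0,0,0,0.3,0,0,-125,0,0,0]}}

```text
t: 22.68
ee_pos: [0.4661, -0.2208, 0.1447]
ee_rot: [0.998, -0.058, -0.0, -0.0]
ft_force: [-0.2, -0.2, 1.1]
opening: 0.697
grasp_force: 0.0
```

```bash
python3 -c "
from h import *
go((.538,-.028,.013),82.8);weights();cap('wrist','w11')"
```

```text
t 22.68 pos [ 0.4661 -0.2208  0.1447] f [-0.2 -0.2  1.1] op 0.7 gf 0.0 q [-0.67  0.39  1.65  0.    1.1   1.02]
shift [  49.4 -199.7  131.8] turn [-1.000e-03 -1.000e-03 -3.131e+00]
[[0.5364, -0.0286, 119], [0.1662, 0.2029, 98]]
```

View pics/w11.png

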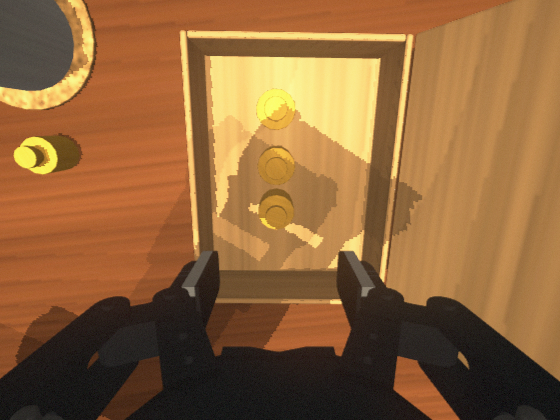

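Three weights stand upright in a row in the case (276,109), (276,163), (276,212), and the lid is open on the right. Checking where the near wall is for the fourth slot.

```bash
python3 -c "
from h import *
c=cap('wrist')
for p in((211,57),(379,57),(280,57),(280,270),(373,270)): print('floor',p,onz(c,p,.005).round(4))
for p in((183,35),(412,38),(385,297),(198,300)): print('rim',p,onz(c,p,.06).round(4))
for p in((276,112),(276,166),(276,215)): print('w',onz(c,p,.035).round(4))
"
```

```text
floor (211, 57) [ 0.6014 -0.181   0.005 ]
floor (379, 57) [ 0.5852 -0.3229  0.005 ]
floor (280, 57) [ 0.5947 -0.2392  0.005 ]
floor (280, 270) [ 0.3973 -0.2168  0.005 ]
floor (373, 270) [ 0.3861 -0.3117  0.005 ]
rim (183, 35) [ 0.6042 -0.1743  0.06  ]
rim (412, 38) [ 0.585  -0.3269  0.06  ]
rim (385, 297) [ 0.3896 -0.3049  0.06  ]
rim (198, 300) [ 0.4054 -0.1472  0.06  ]
w [ 0.5495 -0.2306  0.035 ]
w [ 0.5071 -0.2256  0.035 ]
w [ 0.4649 -0.2207  0.035 ]
```

>>> {"name": "drive_tool", "arguments": {"steps": [0.3,-19,-48,0,0,0,-0.187,0.3,-38,-96,0,0,0,-0.374,0.3,-38,-96,0,0,0,-0.56,0.3,-38,-96,0,0,0,-0.74,0.3,-38,-96,0,0,0,-0.92]}}

```text
t: 23.45
ee_pos: [0.4391, -0.1209, 0.1423]
ee_rot: [0.919, 0.394, -0.001, -0.001]
ft_force: [-0.2, -0.3, -1.0]
opening: 0.699
grasp_force: 0.0
```

>>> {"name": "drive_tool", "arguments": {"steps": [0.3,0,0,0,0,0,-0.187,0.3,0,0,0,0,0,-0.374,0.3,0,0,0,0,0,-0.56,0.3,0,0,0,0,0,-0.74,0.3,0,0,0,0,0,-0.92]}}

```text
t: 24.08
ee_pos: [0.4391, -0.121, 0.1422]
ee_rot: [0.648, 0.761, -0.0, -0.001]
ft_force: [0.7, -0.5, 1.0]
opening: 0.7
grasp_force: 0.0
```

>>> {"name": "drive_tool", "arguments": {"steps": [0.3,0,0,0,0,0,-0.187,0.3,0,0,0,0,0,-0.374,0.3,0,0,0,0,0,-0.56,0.3,0,0,0,0,0,-0.74,0.3,0,0,0,0,0,-0.92]}}

```text
t: 24.7
ee_pos: [0.4391, -0.121, 0.1422]
ee_rot: [0.243, 0.97, 0.0, -0.001]
ft_force: [0.4, -0.6, -0.1]
opening: 0.703
grasp_force: 0.0
```

```bash
python3 -c "
from h import *
go((.538,-.0282,.06),82.8);weights()"
```

```text
t 24.7 pos [ 0.4391 -0.121   0.1422] f [ 0.4 -0.6 -0.1] op 0.7 gf 0.0 q [-0.53  0.27  1.83 -0.    1.04 -1.61]
shift [-43.7 128.4  82.1] turn [ 0.    -0.002 -0.365]
[[0.5364, -0.0285, 118], [0.0437, -0.0753, 193], [0.0251, 0.3535, 75]]
```

>>> {"name": "drive_tool", "arguments": {"steps": [0.3,-18,54,0,0,0,-0.183,0.3,-36,108,0,0,0,-0.365,0.3,-44,128,20,0,0,-0.365,0.3,-44,128,70,0,0,-0.365,0.3,-44,128,82,0,0,-0.365]}}

```text
t: 25.38
ee_pos: [0.5374, -0.029, 0.0581]
ee_rot: [0.067, 0.998, 0.001, -0.003]
ft_force: [-0.4, -0.5, 0.3]
opening: 0.698
grasp_force: 0.0
```

```bash
python3 -c "
from h import *
go((.538,-.0282,.013),82.8);near(0)"
```

```text
t 25.38 pos [ 0.5374 -0.029   0.0581] f [-0.4 -0.5  0.3] op 0.7 gf 0.0 q [-0.27  0.56  1.66 -0.    0.94 -1.71]
shift [-0.8  0.9 45.1] turn [ 0.001 -0.006 -0.008]
(255, 209, 53, 62) [ 0.53751207 -0.02621124  0.022     ]
```

>>> {"name": "drive_tool", "arguments": {"steps": [0.3,0,2,30,0,0,0,0.3,0,2,46,0,0,0,0.3,0,2,46,0,0,0]}}

```text
t: 25.8
ee_pos: [0.5394, -0.0279, 0.0153]
ee_rot: [0.066, 0.998, 0.0, -0.0]
ft_force: [0.9, -1.2, 0.4]
opening: 0.698
grasp_force: 0.0
```

>>> {"name": "drive_tool", "arguments": {"steps": [1,0,0,0,0,0,0,1,0,0,0,0,0,0,1,0,0,0,0,0,0,1,0,0,-60,0,0,0,1,0,0,-120,0,0,0]}}

```text
t: 26.42
ee_pos: [0.5392, -0.0276, 0.137]
ee_rot: [0.066, 0.998, 0.0, -0.0]
ft_force: [1.0, -0.2, -1.9]
opening: 0.354
grasp_force: 40.9
```

```bash
python3 -c "
from h import *
go((.4246,-.215,.021),82.8)"
```

```text
t 26.43 pos [ 0.5392 -0.0276  0.137 ] f [ 1.  -0.2 -1.9] op 0.35 gf 40.9 q [-0.27  0.45  1.59  0.    1.11 -1.71]
shift [  88.8 -200.8  116. ] turn [ 0.    -0.001 -0.006]
```

>>> {"name": "drive_tool", "arguments": {"steps": [1,24,-54,0,0,0,0,1,48,-108,0,0,0,0,1,72,-162,0,0,0,0,1,89,-201,0,0,0,0,1,89,-201,40,0,0,0]}}

```text
t: 27.05
ee_pos: [0.4251, -0.2186, 0.0972]
ee_rot: [0.068, 0.998, -0.002, 0.003]
ft_force: [0.4, 0.3, -2.2]
opening: 0.357
grasp_force: 40.9
```

>>> {"name": "drive_tool", "arguments": {"steps": [1,0,0,40,0,0,0,1,0,0,65,0,0,0,1,0,0,75.5,0,0,0,1,0,0,75.5,0,0,0]}}

```text
t: 27.55
ee_pos: [0.4253, -0.2154, 0.0206]
ee_rot: [0.066, 0.998, -0.0, 0.0]
ft_force: [0.3, -1.0, -1.8]
opening: 0.356
grasp_force: 42.8
```

>>> {"name": "drive_tool", "arguments": {"steps": [0.5,0,0,0,0,0,0,0.5,0,0,0,0,0,0,0.45,0,0,-20,0,0,0,0.3,0,0,-70,0,0,0,0.3,0,0,-125,0,0,0]}}

```text
t: 28.18
ee_pos: [0.4246, -0.2151, 0.1463]
ee_rot: [0.066, 0.998, 0.0, -0.0]
ft_force: [-0.4, -0.7, -0.3]
opening: 0.7
grasp_force: 0.0
```

```bash
python3 -c "
from h import *
go((.476,-.46,.30),82.8);weights();c=cap('wrist');d=cap('scene')
cv2.imwrite('pics/m12.png',np.hstack([cv2.resize(c['frame'],None,fx=.7,fy=.7),d['frame'][120:414,0:400]]))"
```

```text
t 28.18 pos [ 0.4246 -0.2151  0.1463] f [-0.4 -0.7 -0.3] op 0.7 gf 0.0 q [-0.72  0.31  1.77 -0.    1.07 -2.15]
shift [ -83.1 -236.  -153.9] turn [ 0.    -0.001 -0.006]
[[0.1186, 0.2213, 85]]
```

View pics/m12.png

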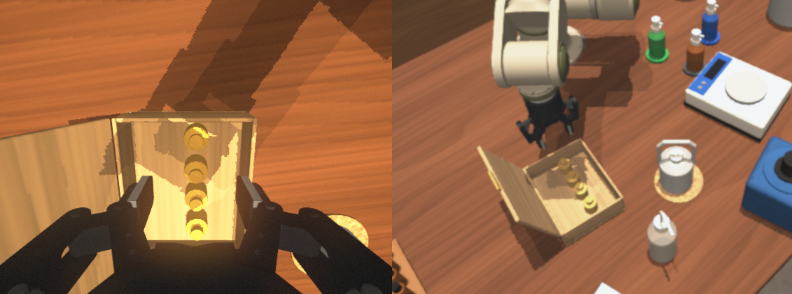

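All four weights stand in the case (wrist view 196,135 / 196,168 / 197,198 / 197,230) and the bench is clear. Next I go round behind the lid with the jaws shut.

>>> {"name": "drive_tool", "arguments": {"steps": [1,0,0,-60,0,0,0,1,0,0,-120,0,0,0,1,0,0,-170,0,0,0,1,-20,-50,-180,0,0,0,1,-40,-105,-180,0,0,0], "grip_force": 25}}

```text
t: 28.95
ee_pos: [0.4513, -0.3258, 0.3251]
ee_rot: [0.065, 0.998, -0.0, 0.0]
ft_force: [0.2, -0.2, 0.1]
opening: 0.0
grasp_force: 0.0
```

>>> {"name": "drive_tool", "arguments": {"steps": [1,-20,-55,0,0,0,0,1,-40,-110,0,0,0,0,1,-40,-125,0,0,0,0,1,-40,-125,0,0,0,0]}}

```text
t: 29.45
ee_pos: [0.4736, -0.4546, 0.3225]
ee_rot: [0.067, 0.998, 0.001, -0.001]
ft_force: [0.7, 0.1, -0.0]
opening: 0.004
grasp_force: 0.0
```

```bash
python3 -c "
from h import *
go((.476,-.445,.193),82.8);d=cap('scene');c=cap('top');w=cap('wrist')
cv2.imwrite('pics/m13.png',np.hstack([c['frame'][130:424,160:560],d['frame'][120:420,0:400][:290]]) if 0 else np.hstack([c['frame'][120:420,160:560],d['frame'][120:420,0:400]]))
for n,q in(('top',c),('scene',d)):
    h=cv2.cvtColor(q['frame'],cv2.COLOR_BGR2HSV);N,l,st,ce=cv2.connectedComponentsWithStats(cv2.inRange(h,(20,100,120),(36,255,255)));print(n,[(ce[i].round(0).tolist(),int(st[i][4])) for i in range(1,N) if 60<st[i][4]<300])"
```

```text
t 29.45 pos [ 0.4736 -0.4546  0.3225] f [ 0.7  0.1 -0. ] op 0.0 gf 0.0 q [-0.94  0.6   0.86 -0.    1.69 -2.38]
shift [ -1.3   9.6 129.5] turn [ 0.002 -0.002 -0.008]
top [([390.0, 201.0], 112), ([389.0, 218.0], 117), ([387.0, 234.0], 122), ([385.0, 251.0], 126)]
scene [([172.0, 283.0], 136), ([188.0, 288.0], 79), ([289.0, 318.0], 70), ([165.0, 330.0], 90), ([197.0, 322.0], 157)]
```

View pics/m13.png

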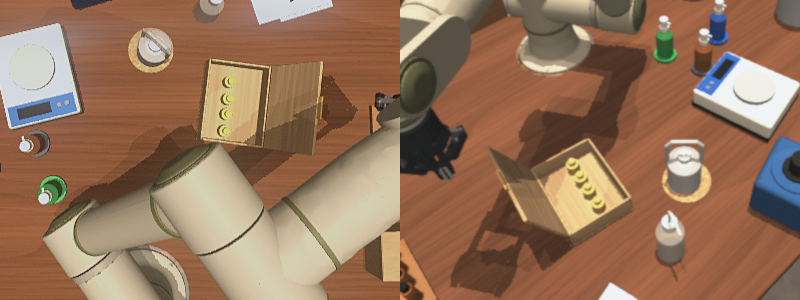

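The gripper is beyond the lid's free edge, and the four weights stand in the case. Descending and pushing.

>>> {"name": "drive_tool", "arguments": {"steps": [1,0,0,50,0,0,0,1,0,0,100,0,0,0,1,0,0,128,0,0,0,1,0,0,128,0,0,0]}}

```text
t: 30.1
ee_pos: [0.4738, -0.4523, 0.1955]
ee_rot: [0.065, 0.998, 0.001, -0.001]
ft_force: [-0.4, -0.1, 1.5]
opening: 0.003
grasp_force: 0.0
```

>>> {"name": "drive_tool", "arguments": {"steps": [1,0,30,0,0,0,0,1,0,60,0,0,0,0,1,0,85,0,0,0,0,1,0,105,0,0,0,0,1,0,125,0,0,0,0]}}

```text
t: 30.72
ee_pos: [0.4908, -0.329, 0.1979]
ee_rot: [0.066, 0.998, -0.001, 0.001]
ft_force: [-0.6, -0.5, 0.2]
opening: 0.001
grasp_force: 0.2
```

>>> {"name": "drive_tool", "arguments": {"steps": [1,0,15,0,0,0,0,1,0,30,0,0,0,0,1,0,45,0,0,0,0,1,0,55,0,0,0,0,1,0,55,0,0,0,0]}}

```text
t: 31.35
ee_pos: [0.4978, -0.2748, 0.1969]
ee_rot: [0.065, 0.998, -0.0, 0.0]
ft_force: [-1.3, -0.8, 0.3]
opening: 0.002
grasp_force: 0.0
```

```bash
python3 -c "
from h import *
go((.45,-.25,.3),82.8);d=cap('scene');c=cap('top')
cv2.imwrite('pics/m14.png',np.hstack([c['frame'][120:420,160:560],d['frame'][120:420,0:400]]))"
```

```text
t 31.35 pos [ 0.4978 -0.2748  0.1969] f [-1.3 -0.8  0.3] op 0.0 gf 0.0 q [-0.71  0.44  1.43 -0.    1.27 -2.15]
shift [  50.6   18.4 -103.1] turn [-0.     0.    -0.005]
```

View pics/m14.png

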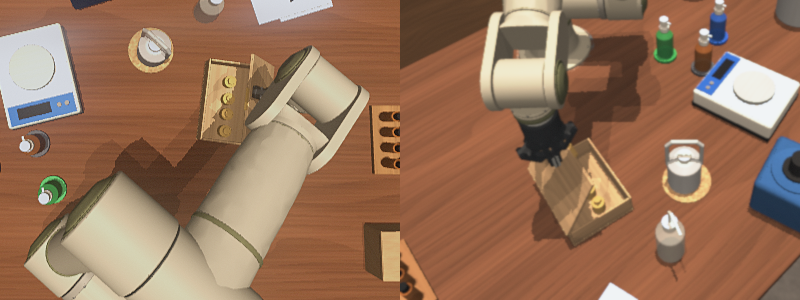

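The lid is past upright and coming down. I'll raise the arm clear and let it fall.

>>> {"name": "drive_tool", "arguments": {"steps": [1,0,20,0,0,0,0,1,0,20,-40,0,0,0,1,0,20,-90,0,0,0,1,40,40,-110,0,0,0,1,80,70,-110,0,0,0]}}

```text
t: 32.08
ee_pos: [0.4269, -0.1945, 0.308]
ee_rot: [0.066, 0.998, -0.001, 0.001]
ft_force: [1.1, 0.4, -0.6]
opening: -0.001
grasp_force: 0.0
```

>>> {"name": "drive_tool", "arguments": {"steps": [1,40,40,0,0,0,0,1,80,80,0,0,0,0,1,100,120,0,0,0,0,1,100,160,0,0,0,0,1,100,160,0,0,0,0]}}

```text
t: 32.7
ee_pos: [0.349, -0.0214, 0.307]
ee_rot: [0.064, 0.998, 0.0, 0.0]
ft_force: [-0.4, -0.5, 0.3]
opening: 0.001
grasp_force: 0.0
```

```bash
python3 -c "
from h import *
go((.45,-.25,.3),82.8);d=cap('scene');c=cap('top')
h=cv2.cvtColor(c['frame'],cv2.COLOR_BGR2HSV)
cv2.imwrite('pics/m15.png',np.hstack([c['frame'][60:360,110:510],d['frame'][100:400,50:450]]))"
```

```text
t 32.7 pos [ 0.349  -0.0214  0.307 ] f [-0.4 -0.5  0.3] op 0.0 gf 0.0 q [-0.4  -0.14  1.82  0.    1.46 -1.84]
shift [-129.3 -213.9    7.1] turn [ 0.     0.001 -0.002]
```

View pics/m15.png

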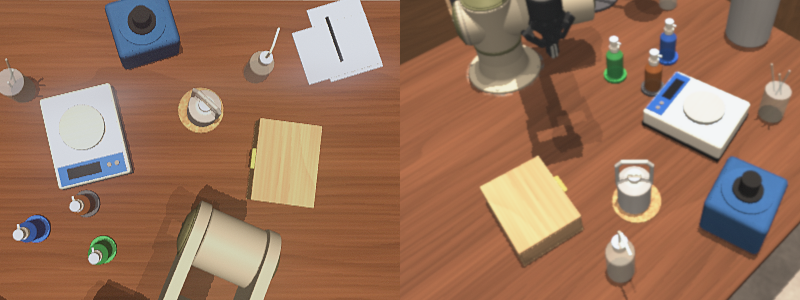

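The lid is shut, the canister is on the mat, the bystanders are untouched and no weights are left out. One last numeric check of the canister's place before handing in.

```bash
python3 -c "
from h import *
c=cap('top')
print(onz(c,(316,165),.15),onz(c,(316,165),.11),'lid strip',onz(c,(363,220),.06))
print(r.hand_in())"
```

```text
[ 0.62492004 -0.02909725  0.15      ] [ 0.63217943 -0.03248349  0.11      ] lid strip [ 0.49958693 -0.156505    0.06      ]
the job is handed in; nothing more can be done
None
```

The job is handed in, but `hand_in()` returned no verdict. The canister stands on the mat about 10 mm from its middle, the spray cap was pushed to its stop and released, all four weights stand in the case, and the lid is shut.

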